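# Put the microscope objectives away in their cups

### The job

Put the three loose microscope objectives away: each goes, upright with its lens up, onto the floor of its own storage cup, the shortest and thickest in the lowest, widest cup, the middle one in the middle cup, and the longest and thinnest in the tallest, narrowest cup. Set each one down rather than dropping it, and leave the two eyepieces standing where they are.

Things in the scene. Friction and masses are not known exactly. Their poses are not given: they have to be found in the camera images.
- short_objective: the shortest and thickest of three bright steel microscope objectives standing upright on the desk, lens up: a solid barrel 42 mm in diameter and 36 mm tall; the side is straight (best gripped) up to 30 mm and then narrows as a cone to a flat top 32 mm across with a wide lens. About 180 g (varies by a third). Origin: centre of its underside, z up along the barrel
- medium_objective: the middle one of three bright steel microscope objectives standing upright on the desk, lens up: a solid barrel 32 mm in diameter and 50 mm tall; the side is straight (best gripped) up to 40 mm and then narrows as a cone to a flat top 18 mm across with a smaller lens. About 150 g (varies by a third). Origin: centre of its underside, z up along the barrel
- long_objective: the longest and thinnest of three bright steel microscope objectives standing upright on the desk, lens up: a solid barrel 24 mm in diameter and 66 mm tall; the side is straight (best gripped) up to 52 mm and then narrows as a cone to a flat top 10 mm across with a tiny lens. About 140 g (varies by a third). Origin: centre of its underside, z up along the barrel
- eyepiece_a: an eyepiece, not an objective, to be left where it stands: a two-step piece 48 mm tall, a wide black collar 44 mm in diameter below (24 mm high, 40 mm at its upper edge) and a bright straight steel tube 30 mm in diameter above, its flat top almost filled by glass; about 120 g, loose. Origin: centre of its underside, z up
- eyepiece_b: an eyepiece, not an objective, to be left where it stands: a two-step piece 48 mm tall, a wide black collar 44 mm in diameter below (24 mm high, 40 mm at its upper edge) and a bright straight steel tube 30 mm in diameter above, its flat top almost filled by glass; about 120 g, loose. Origin: centre of its underside, z up (the same as the other eyepiece)
- low_cup: the lowest and widest of three round open white plastic storage cups fixed to the desk: 68 mm outside and 62 mm inside diameter, rim 12 mm above the desk, floor 4 mm thick (so 8 mm deep inside); 10 mm of play all round its objective. Belongs to the short objective. Origin: centre of its underside, on the desk; z up
- middle_cup: the middle of three round open white plastic storage cups fixed to the desk: 54 mm outside and 48 mm inside diameter, rim 20 mm above the desk, floor 4 mm thick (so 16 mm deep inside); 8 mm of play all round its objective. Belongs to the medium objective. Origin: centre of its underside, on the desk; z up
- tall_cup: the tallest and narrowest of three round open white plastic storage cups fixed to the desk: 44 mm outside and 38 mm inside diameter, rim 32 mm above the desk, floor 4 mm thick (so 28 mm deep inside); 7 mm of play all round its objective. Belongs to the long objective. Origin: centre of its underside, on the desk; z up
There are look-alikes about, which are no part of the job. What is shaped like the medium_objective but blue or yellow is not meant.

How it is judged (in metres and radians):
At the end, for the whole second after the job is handed in: Each objective stands in its own cup (short in low, medium in middle, long in tall): axis within 12 mm of the cup's, underside on the cup floor (1 to 8 mm above the desk), tilted less than 0.12 rad, released and at rest; both eyepieces upright within 20 mm of where they began (horizontal distance between short_objective and low_cup below 0.012 m and z of short_objective in the frame of low_cup between 0.001 and 0.008 m and angle between each of short_objective, medium_objective, long_objective's own z axis and vertical below 0.12 rad and linear speed of each of short_objective, medium_objective, long_objective below 0.02 m/s and contact force between each of short_objective, medium_objective, long_objective and the fingers below 0.05 N and horizontal distance between medium_objective and middle_cup below 0.012 m and z of medium_objective in the frame of middle_cup between 0.001 and 0.008 m and horizontal distance between long_objective and tall_cup below 0.012 m and z of long_objective in the frame of tall_cup between 0.001 and 0.008 m and distance of each of eyepiece_a, eyepiece_b from where it was at the start of the episode below 0.02 m and angle between each of eyepiece_a, eyepiece_b's own z axis and vertical below 0.2 rad); the robot touches nothing.
It fails at once if an eyepiece is pushed more than 20 mm from its place or tipped (distance of any of eyepiece_a, eyepiece_b from where it was at the start of the episode above 0.02 m or angle between any of eyepiece_a, eyepiece_b's own z axis and vertical above 0.2 rad).
It fails at once if an objective is dropped or flung: it moves faster than 0.6 m/s with no finger touching it (a fall of about 18 mm) ((linear speed of short_objective above 0.6 m/s and contact force between short_objective and the fingers below 0.01 N) or (linear speed of medium_objective above 0.6 m/s and contact force between medium_objective and the fingers below 0.01 N) or (linear speed of long_objective above 0.6 m/s and contact force between long_objective and the fingers below 0.01 N)).
It also fails if it takes over 106 s, if anything falls off the work surface, if the arm or the gripper's body presses on something with over 40 N, if the wrist force passes 120 N, or if a joint passes its speed limit or range.

### The arm

A 6-joint arm with a two-finger parallel gripper is mounted at the origin on the work surface. World frame = base frame: x ahead of the robot, y to its left, z up, the work surface at z = 0. Lengths are in mm, angles in rad, forces in N, time in s.
With the tool pointing down it reaches from about 150 to 775 mm from the base axis. Payload 6.1 kg.
Tool frame: the origin (TCP) lies where the fingers leave the gripper's body, on its centre line; the fingertips stand 73 mm ahead of it and the grasp point (between the pads) lies 54 mm ahead of it; z points along the fingers, y is the direction in which the jaws open and shut (so a half turn about z gives the same grasp; the last joint's range is limited). The gripper opens to 85 mm and grips with 20 to 120 N. Pads are 22 mm wide; open, the fingers measure 114 mm over their backs; the gripper's body (76 mm by 85 mm) begins 54 mm behind the grasp point. The pads swing forward as they close: fully open they stand 13 mm farther back than shut.
Start: joints at [1.155, 0.126, -0.04, 1.405, 0, 1.571], TCP at [212.051, 480.253, 303.895] pointing down, gripper open.
Joint ranges: [-2.72, 2.72], [-0.95, 1.95], [-1.27, 1.35], [-1.78, 2.02], [-1.46, 1.47], [-3.14, 3.14]. Speed limits (rad/s): [2.39, 2.39, 3.01, 3.14, 3.14, 3.14].

### API

Orientations are given as a rotation vector (axis times angle).
In Python, from cell import bot, vision gives the robot as it stands.
- The arm moves only by the shell command python3 -m crank 'ROWS'. ROWS is JSON, a list of rows, each a list of 7 numbers: the shift along the tool's x, y, z in mm, then the turn, a rotation vector about the tool's x, y, z in degrees, then the closure, from -1 (fully open) to 1 (shut). A call has 1 to 10 rows; each row is the pose to reach, as a shift and turn from the pose commanded when the call began, along the tool's axes at that moment; what a row does not reach only later rows make up. A row lasts 1/12 s, in which the tool goes at most 41.7 mm and 7.16 degrees, less where a joint would pass 70% of its speed; a pose out of reach is approached as far as the arm can. A call with a gripper value outside its range is refused whole. The fingers move at their own pace and stop on an object; the grip force is fixed at half the most. Time passes only in rows, so rows that repeat a pose let the fingers close. It gives the time, the measured TCP pose, the force and the opening at its end, in the units of the state.
- bot.read_state(): the state, without advancing time (a new reading comes with each control period).
- vision.read_camera(name): name is "side" or "top" or "wrist"; returns a dict with "pixels" (384x512x3 uint8, red, green, blue), "fovy" (degrees; the focal length in pixels is half the picture's height over the tangent of half this angle, whatever the lens; pixels are square), "cx", "cy" (the principal point, pixels), "T" (4x4, takes a point from camera to world coordinates). Camera axes: x right, y up, looking along -z (the intrinsics and any distortion apply to the point x, -y, -z); pixel columns grow to the right and rows downward; lengths in mm; the calibration is good to about 2 mm. A picture is of the moment at which its call begins. There is no depth.
- bot.close_job(): hands the job in, once; it reports no verdict.
The state is a dict: "clock": time; "qpos": joint angles; "joint_velocities": joint speeds; "joint_torque": joint torques, N m; "tcp_pos": TCP position; "tool_rot": TCP orientation; "ft_force": force on the tool from outside, world axes, zero at the start; "torque": the same for the moment, N m; "grip_width": opening from 0.0 (shut) to 1.0 (fully open).
Only numpy, scipy, OpenCV 4.12 (cv2) and the standard library are available. Lean on these libraries where they do the work, as an engineer would, in place of code of your own. Each camera call takes 0.05 s, during which the arm holds its last target. There are 200 camera calls.

## Working session

There is one attempt and no reset: what is moved stays moved. The work goes in short steps, Python scripts to look and compute and a shell command to move; the robot and the scene stay as the last step left them, time stands still between calls to the robot, and variables do not carry over. Pictures are saved under pics/ and viewed, about 12 in all and at most 16, crops included, and the job is handed in when it is done.

```bash
mkdir -p pics; ls; python3 - <<'E'
from cell import bot, vision
import cv2, numpy as np
s=bot.read_state(); print(s)
for n in("top","side"):
    c=vision.read_camera(n); cv2.imwrite(f"pics/{n}0.png",cv2.cvtColor(c["pixels"],cv2.COLOR_RGB2BGR))
    print(n,{k:v for k,v in c.items() if k!="pixels"})
E
```

```text
pics
{'clock': 0.0, 'qpos': array([ 1.15502581e+00,  1.26374246e-01, -4.06408338e-02,  1.40542399e+00,
        1.18112372e-05,  1.57081797e+00]), 'joint_velocities': array([-0.00115919,  0.00046587, -0.00071916, -0.00015762,  0.00171587,
        0.00123273]), 'joint_torque': array([ 3.71148926e-04, -4.35920155e+01,  3.52919376e+01,  1.74908596e-02,
        6.90492834e-05,  1.41267043e-05]), 'tcp_pos': array([211.91541223, 479.9862093 , 303.11638574]), 'tool_rot': array([-6.48357630e-01, -3.07360175e+00,  2.52075561e-03]), 'ft_force': array([-0.11212489,  0.34777277, -1.01459197]), 'torque': array([ 0.01839509,  0.02680236, -0.03736972]), 'grip_width': 0.9977060812944869}
top {'fovy': 43.48492953490679, 'cx': 253.86143495266157, 'cy': 189.575016955738, 'T': array([[-2.87609141e-02,  9.94292682e-01, -1.02736906e-01,
         4.61175434e+02],
       [-9.99426288e-01, -3.04430831e-02, -1.48429728e-02,
        -1.97385416e+01],
       [-1.78858874e-02,  1.02251067e-01,  9.94597815e-01,
         1.09581166e+03],
       [ 0.00000000e+00,  0.00000000e+00,  0.00000000e+00,
         1.00000000e+00]])}
side {'fovy': 57.396636298255586, 'cx': 254.59987807256175, 'cy': 192.36620899256224, 'T': array([[-9.86278082e-01,  1.31561677e-01, -9.97349959e-02,
         4.91642902e+02],
       [-1.65031784e-01, -7.69285363e-01,  6.17223250e-01,
         4.27674512e+02],
       [ 4.47825345e-03,  6.25213207e-01,  7.80441151e-01,
         5.81187740e+02],
       [ 0.00000000e+00,  0.00000000e+00,  0.00000000e+00,
         1.00000000e+00]])}
```

View pics/top0.png

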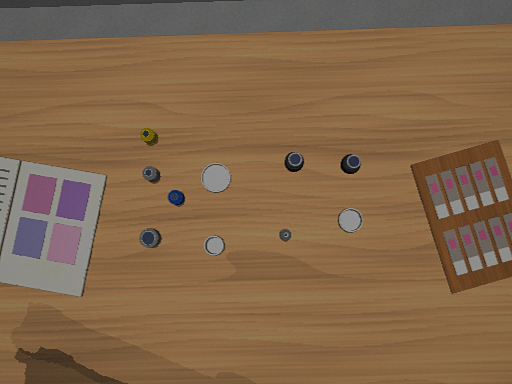

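View pics/side0.png

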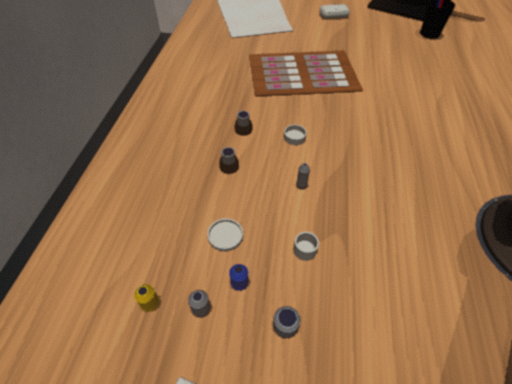

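Candidates in the top picture:
- Objectives: grey steel at (151,174) looks medium, (150,238) short, (285,235) long.
- Look-alikes: yellow (148,136) and blue (176,198).
- Eyepieces: (294,161) and (351,163).
- Cups: low (216,178), tall (214,245), middle (350,220).

Next I'll check these in a close crop with measurements.

```bash
cat > h.py <<'E'
import numpy as np, cv2
from cell import bot, vision
def cam(n):
    c=vision.read_camera(n); c["f"]=c["pixels"].shape[0]/2/np.tan(np.radians(c["fovy"]/2)); return c
def ray(c,u,v,z):
    d=c["T"][:3,:3]@np.array([(u-c["cx"])/c["f"],-(v-c["cy"])/c["f"],-1]); o=c["T"][:3,3]
    return (o+d*(z-o[2])/d[2]).round(1)
def proj(c,p):
    q=c["T"][:3,:3].T@(np.array(p)-c["T"][:3,3]); return np.array([c["cx"]+c["f"]*q[0]/-q[2],c["cy"]-c["f"]*q[1]/-q[2]]).round(1)
def save(c,name,x0=0,y0=0,x1=512,y1=384,k=1):
    im=cv2.cvtColor(c["pixels"],cv2.COLOR_RGB2BGR)[y0:y1,x0:x1]
    cv2.imwrite(f"pics/{name}.png",cv2.resize(im,None,fx=k,fy=k,interpolation=cv2.INTER_CUBIC))
E
python3 - <<'E'
from h import *
c=cam("top"); save(c,"crop1",120,120,380,260,3)
for n,u,v,z in [("med",151,174,30),("short",150,238,18),("long",285,235,35),("low",216,178,12),("tall",214.5,245.5,32),("mid",350,220,20),("eyeA",294,161,30),("eyeB",351,163,30),("blue",176,198,25),("yel",148,136,25)]: print(n,ray(c,u,v,z))
hsv=cv2.cvtColor(c["pixels"],cv2.COLOR_RGB2HSV)
m=((hsv[...,1]<50)&(hsv[...,2]>140)).astype(np.uint8)
k,l,st,ce=cv2.connectedComponentsWithStats(m)
for i in range(1,k):
    if 80<st[i,4]<1500: print(st[i],ce[i].round(1))
E
```

```text
med [613.4 225.7  30. ]
short [470.8 231.7  18. ]
long [468.6 -69.3  35. ]
low [602.2  81.7  12. ]
tall [450.2  86.2  32. ]
mid [ 497.8 -215.5   20. ]
eyeA [632.7 -95.4  30. ]
eyeB [ 624.2 -222.1   30. ]
blue [558.2 171.   25. ]
yel [701.4 233.1  25. ]
[  0 157  19  86 669] [  6.3 187.4]
[203 165  27  27 550] [216.2 177.9]
[495 187  13  14 110] [501.1 193.6]
[480 191  14  15 118] [486.3 198.1]
[465 196  13  14 122] [471.6 202.2]
[450 200  14  14 120] [456.6 206.6]
[436 204  13  15 125] [441.8 210.8]
[340 211  20  21 309] [349.5 220.2]
[208 238  15  17 191] [215.1 245.4]
[499 247  13  15 106] [505.3 254.1]
[484 251  13  15 117] [490.1 258.3]
[469 256  13  15 118] [475.1 262.6]
[454 260  13  15 122] [460.1 267. ]
```

View pics/crop1.png

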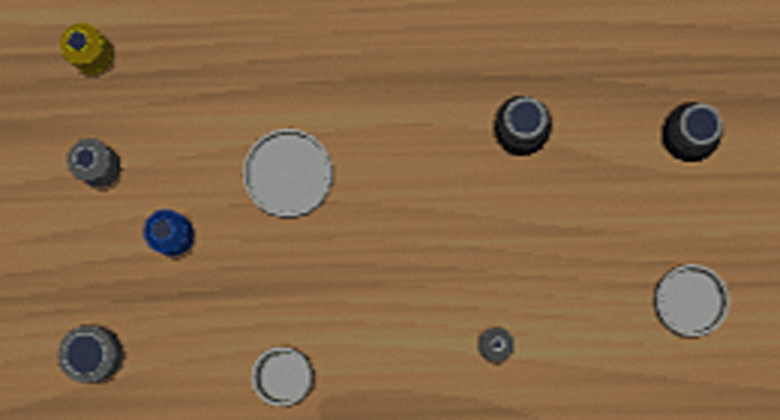

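The crop agrees with the descriptions: the three steel objectives, blue/yellow decoys and two black-collared eyepieces are distinct, and the cup diameters of about 29, 24 and 20 px fit low, middle and tall. I'll move above the short one and square the jaws with world y.

```bash
R='[-337,-123,104,0,0,-23.8,-1]'; python3 -m crank '[[-337,-123,104,0,0,-23.8,-1],[-337,-123,104,0,0,-23.8,-1],[-337,-123,104,0,0,-23.8,-1],[-337,-123,104,0,0,-23.8,-1],[-337,-123,104,0,0,-23.8,-1],[-337,-123,104,0,0,-23.8,-1],[-337,-123,104,0,0,-23.8,-1],[-337,-123,104,0,0,-23.8,-1],[-337,-123,104,0,0,-23.8,-1],[-337,-123,104,0,0,-23.8,-1]]'
python3 -m crank '[[0,0,0,0,0,0,-1],[0,0,0,0,0,0,-1],[0,0,0,0,0,0,-1]]'
python3 - <<'E'
from h import *
s=bot.read_state(); print(s["qpos"].round(3),s["tcp_pos"],s["tool_rot"])
c=cam("wrist"); save(c,"w1"); print(c["T"].round(2),c["fovy"])
for p in [(470.8,231.7,0),(470.8,231.7,36)]: print(proj(c,p))
E
```

```text
clock: 0.98
tcp_pos: [473.0, 227.7, 197.6]
tool_rot: [-0.008, -3.14, 0.004]
ft_force: [-0.5, 0.1, -0.3]
grip_width: 1.003
clock: 1.23
tcp_pos: [470.1, 232.3, 200.2]
tool_rot: [0.001, -3.141, -0.001]
ft_force: [-0.5, 0.4, 0.6]
grip_width: 1.002
[ 0.459  0.145 -0.246  1.18   0.     0.458] [470.10711405 232.27933514 200.18853591] [ 5.97512728e-04 -3.14136531e+00 -6.28662571e-04]
[[-0.0000e+00 -9.6000e-01 -2.9000e-01  3.9468e+02]
 [ 1.0000e+00 -0.0000e+00 -0.0000e+00  2.3173e+02]
 [ 0.0000e+00 -2.9000e-01  9.6000e-01  2.7130e+02]
 [ 0.0000e+00  0.0000e+00  0.0000e+00  1.0000e+00]] 71.63224694984487
[254.8 182.5]
[254.8 193. ]
```

View pics/w1.png

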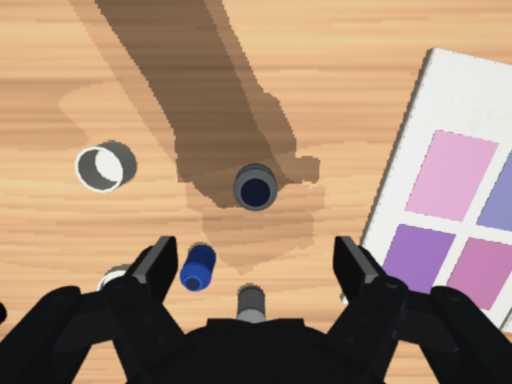

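The short objective's lens sits at (255,193), exactly where predicted. The blue decoy is at (199,267), the medium at (251,303) and the tall cup at (105,167). Now I'll descend, grip and lift a little.

```bash
python3 -m crank '[[0,0,25,0,0,0,-1],[0,0,50,0,0,0,-1],[0,0,75,0,0,0,-1],[0,0,95,0,0,0,-1],[0,0,107,0,0,0,-1],[0,0,115,0,0,0,-1],[0,0,115,0,0,0,-1],[0,0,115,0,0,0,0],[0,0,115,0,0,0,0],[0,0,115,0,0,0,0.5]]'
python3 -m crank '[[0,0,0,0,0,0,1],[0,0,0,0,0,0,1],[0,0,0,0,0,0,1],[0,0,0,0,0,0,1],[0,0,0,0,0,0,1],[0,0,0,0,0,0,1],[0,0,0,0,0,0,1],[0,0,0,0,0,0,1]]'
python3 -m crank '[[0,0,-5,0,0,0,1],[0,0,-15,0,0,0,1],[0,0,-30,0,0,0,1],[0,0,-45,0,0,0,1],[0,0,-55,0,0,0,1],[0,0,-60,0,0,0,1],[0,0,-60,0,0,0,1],[0,0,-60,0,0,0,1]]'
python3 - <<'E'
from h import *
c=cam("wrist"); save(c,"w2"); c=cam("side");save(c,"s2",200,150,400,384,3)
E
```

```text
clock: 2.12
tcp_pos: [471.2, 232.2, 86.2]
tool_rot: [0.0, 3.14, 0.002]
ft_force: [0.0, 0.1, 0.8]
grip_width: 0.605
clock: 2.78
tcp_pos: [471.3, 232.1, 86.5]
tool_rot: [0.001, 3.14, 0.003]
ft_force: [-1.6, 0.4, 5.7]
grip_width: 0.466
clock: 3.45
tcp_pos: [470.6, 231.6, 144.8]
tool_rot: [0.001, 3.141, 0.0]
ft_force: [0.9, -0.7, -2.7]
grip_width: 0.464
```

View pics/s2.png

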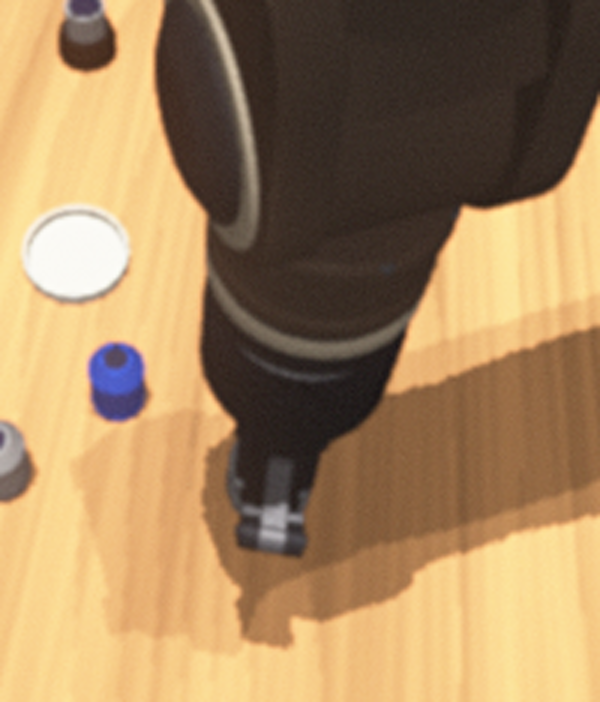

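The wrist view and the grip width (0.464, about 39–42 mm) indicate it is held. The side view shows only the gripper, with the object hidden behind a finger. I'll carry it to the low cup.

```bash
python3 -m crank '[[0,0,-10,0,0,0,1],[-10,-12,-20,0,0,0,1],[-28,-32,-25,0,0,0,1],[-48,-55,-25,0,0,0,1],[-68,-78,-25,0,0,0,1],[-88,-101,-25,0,0,0,1],[-108,-123,-25,0,0,0,1],[-122,-140,-25,0,0,0,1],[-129,-148,-25,0,0,0,1],[-131.5,-150,-25,0,0,0,1]]'
python3 -m crank '[[0,0,0,0,0,0,1],[0,0,0,0,0,0,1],[0,0,0,0,0,0,1],[0,0,0,0,0,0,1]]'
python3 - <<'E'
from h import *
c=cam("wrist"); save(c,"w3"); print(bot.read_state()["tcp_pos"],proj(c,(602.2,81.7,12)),proj(c,(602.2,81.7,107)),[proj(c,(602.2+a,81.7+b,12)) for a,b in((34,0),(-34,0),(0,34),(0,-34))])
E
```

```text
clock: 4.38
tcp_pos: [602.9, 80.1, 169.6]
tool_rot: [-0.004, -3.141, 0.0]
ft_force: [-0.0, 0.7, -1.5]
grip_width: 0.463
clock: 4.72
tcp_pos: [601.4, 82.6, 170.1]
tool_rot: [0.002, -3.141, -0.0]
ft_force: [-0.5, -0.5, -1.3]
grip_width: 0.463
[601.51232771  82.48239094 170.08618003] [254.5 195.1] [254.3 248.1] [array([254.5, 229.3]), array([254.5, 158. ]), array([292. , 195.2]), array([217. , 195.1])]
```

View pics/w3.png

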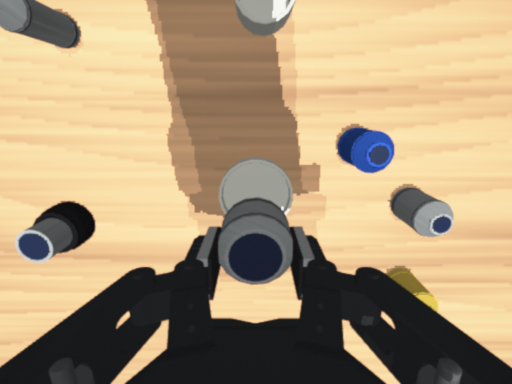

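Low cup at predicted pixels (219–292, top edge 159), and the objective is held straight with its lens at (255,257). I'll lower it.

```bash
python3 -m crank '[[0,0,12,0,0,0,1],[0,0,28,0,0,0,1],[0,0,44,0,0,0,1],[0,0,58,0,0,0,1],[0,0,68,0,0,0,1],[0,0,72,0,0,0,1],[0,0,74,0,0,0,1],[0,0,76,0,0,0,1],[0,0,77,0,0,0,1],[0,0,77,0,0,0,1]]'
python3 -m crank '[[0,0,0.5,0,0,0,1],[0,0,1,0,0,0,1],[0,0,1,0,0,0,1],[0,0,1,0,0,0,1]]'
python3 -m crank '[[0,0,0.5,0,0,0,1],[0,0,1,0,0,0,1],[0,0,1,0,0,0,1],[0,0,1,0,0,0,1]]'
python3 -m crank '[[0,0,0.5,0,0,0,1],[0,0,1,0,0,0,1],[0,0,1,0,0,0,1],[0,0,1,0,0,0,1]]'
```

```text
clock: 5.6
tcp_pos: [602.4, 81.6, 93.4]
tool_rot: [0.001, 3.141, 0.0]
ft_force: [0.6, -0.1, -0.8]
grip_width: 0.458
clock: 5.93
tcp_pos: [602.2, 81.5, 92.1]
tool_rot: [0.001, 3.141, 0.0]
ft_force: [-0.3, -0.5, -1.6]
grip_width: 0.465
clock: 6.27
tcp_pos: [602.1, 81.5, 90.8]
tool_rot: [-0.001, -3.141, 0.0]
ft_force: [-0.7, 0.3, -1.7]
grip_width: 0.464
clock: 6.6
tcp_pos: [602.1, 81.5, 90.5]
tool_rot: [0.001, 3.141, 0.0]
ft_force: [-2.6, -0.8, 5.1]
grip_width: 0.461
```

Contact at 90.5, as expected. I'll release, then rise.

```bash
python3 -m crank '[[0,0,0,0,0,0,0],[0,0,0,0,0,0,-0.3],[0,0,0,0,0,0,-0.6],[0,0,0,0,0,0,-1],[0,0,0,0,0,0,-1],[0,0,0,0,0,0,-1],[0,0,-10,0,0,0,-1],[0,0,-35,0,0,0,-1],[0,0,-70,0,0,0,-1],[0,0,-110,0,0,0,-1]]'
python3 -m crank '[[0,0,0,0,0,0,-1],[0,0,0,0,0,0,-1],[0,0,0,0,0,0,-1]]'
python3 - <<'E'
from h import *
c=cam("wrist"); save(c,"w4"); print(bot.read_state()["tcp_pos"]);print(proj(c,(602.2,81.7,40)),proj(c,(613.4,225.7,50)))
print("med",ray(c,441,224,50))
t=cam("top"); print([ray(t,148.3,172.3,50),ray(t,285.7,234.7,66)])
E
```

```text
clock: 7.43
tcp_pos: [601.0, 81.4, 200.0]
tool_rot: [-0.001, -3.138, 0.001]
ft_force: [0.8, 0.1, -0.7]
grip_width: 0.998
clock: 7.68
tcp_pos: [602.1, 81.6, 200.4]
tool_rot: [0.001, 3.141, 0.0]
ft_force: [-1.0, 0.0, -0.8]
grip_width: 0.997
[601.67790012  81.50440192 199.32054254]
[255.6 193.4] [417.1 208.8]
med [628.2 250.   50. ]
[array([614.5, 227. ,  50. ]), array([469. , -69.3,  66. ])]
```

View pics/w4.png

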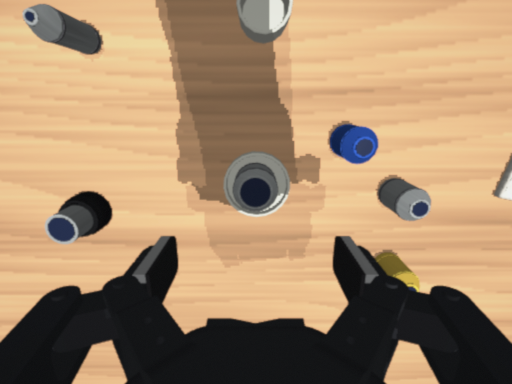

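The short objective stands centred in its cup, lens at (257,192). The medium's lens at (420,209) gives about (614,227), agreeing with the top view. Now the medium.

```bash
python3 -m crank '[[-4,36,0,0,0,0,-1],[-8,72,0,0,0,0,-1],[-12.5,108,0,0,0,0,-1],[-12.5,135,0,0,0,0,-1],[-12.5,145.5,0,0,0,0,-1],[-12.5,145.5,0,0,0,0,-1],[-12.5,145.5,0,0,0,0,-1]]'
python3 -m crank '[[0,0,25,0,0,0,-1],[0,0,50,0,0,0,-1],[0,0,75,0,0,0,-1],[0,0,95,0,0,0,-1],[0,0,107,0,0,0,-1],[0,0,107,0,0,0,-1],[0,0,107,0,0,0,0],[0,0,107,0,0,0,0],[0,0,107,0,0,0,0.5],[0,0,107,0,0,0,0.5]]'
python3 -m crank '[[0,0,0,0,0,0,1],[0,0,0,0,0,0,1],[0,0,0,0,0,0,1],[0,0,0,0,0,0,1],[0,0,0,0,0,0,1],[0,0,0,0,0,0,1],[0,0,0,0,0,0,1],[0,0,0,0,0,0,1]]'
python3 -m crank '[[0,0,-5,0,0,0,1],[0,0,-15,0,0,0,1],[0,0,-35,0,0,0,1],[0,0,-60,0,0,0,1],[0,0,-82,0,0,0,1],[0,0,-95,0,0,0,1],[0,0,-100,0,0,0,1],[0,0,-100,0,0,0,1],[0,0,-100,0,0,0,1]]'
python3 - <<'E'
from h import *
c=cam("wrist"); save(c,"w5"); print(bot.read_state()["tcp_pos"],bot.read_state()["qpos"].round(2))
E
```

```text
clock: 8.37
tcp_pos: [614.1, 226.8, 198.6]
tool_rot: [0.001, -3.139, 0.002]
ft_force: [0.1, -1.2, 0.5]
grip_width: 0.998
clock: 9.2
tcp_pos: [615.4, 227.2, 94.5]
tool_rot: [0.001, 3.139, 0.001]
ft_force: [-1.0, -0.5, 0.3]
grip_width: 0.45
clock: 9.87
tcp_pos: [615.3, 227.4, 94.6]
tool_rot: [0.0, 3.139, 0.001]
ft_force: [-0.8, -0.2, 5.2]
grip_width: 0.346
clock: 10.62
tcp_pos: [614.5, 227.0, 192.5]
tool_rot: [-0.001, -3.141, 0.0]
ft_force: [-1.0, -0.0, -1.9]
grip_width: 0.344
[614.18220015 226.90049787 191.74006073] [0.35 0.39 0.06 1.24 0.   0.35]
```

View pics/w5.png

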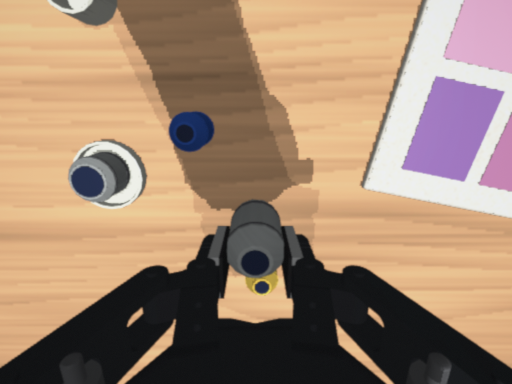

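The medium is held upright between the pads, lens at (255,263). I'll carry it to the middle cup.

```bash
python3 -m crank '[[4,-15,0,0,0,0,1],[10,-40,0,0,0,0,1],[18,-70,0,0,0,0,1],[26,-100,0,0,0,0,1],[34,-130,0,0,0,0,1],[42,-160,0,0,0,0,1],[50,-190,0,0,0,0,1],[58,-220,0,0,0,0,1],[66,-250,0,0,0,0,1],[74,-280,0,0,0,0,1]]'
python3 -m crank '[[8,-30,0,0,0,0,1],[16,-60,0,0,0,0,1],[24,-90,0,0,0,0,1],[32,-120,0,0,0,0,1],[38,-145,0,0,0,0,1],[42,-158,0,0,0,0,1],[42.5,-162.5,0,0,0,0,1],[42.5,-162.5,0,0,0,0,1],[42.5,-162.5,0,0,0,0,1],[42.5,-162.5,0,0,0,0,1]]'
python3 - <<'E'
from h import *
c=cam("wrist"); save(c,"w6"); print(bot.read_state()["tcp_pos"],[proj(c,(497.8+a,-215.5+b,20)) for a,b in((27,0),(-27,0),(0,27),(0,-27))])
E
```

```text
clock: 11.5
tcp_pos: [538.8, -54.7, 191.7]
tool_rot: [-0.001, -3.139, 0.0]
ft_force: [0.8, -0.2, -1.3]
grip_width: 0.352
clock: 12.33
tcp_pos: [497.9, -214.5, 192.5]
tool_rot: [0.001, -3.141, -0.001]
ft_force: [-0.6, 0.2, -1.3]
grip_width: 0.346
[ 498.08419366 -214.43155789  192.64712118] [array([254.3, 215.6]), array([254.4, 161.8]), array([282.5, 189.6]), array([226.2, 189.5])]
```

View pics/w6.png

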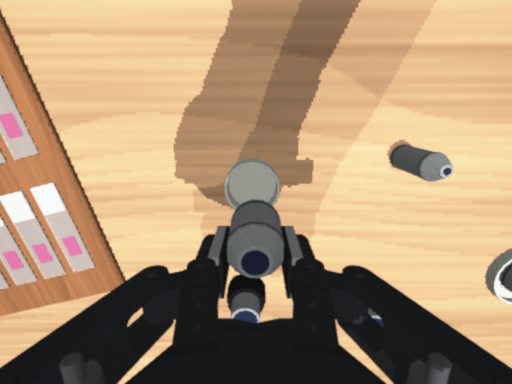

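The middle cup spans columns 224–281, about 2 mm left of the prediction, so I'll correct by (1,-2) mm. Eyepiece B at (246,300) is well clear. Lowering.

```bash
python3 -m crank '[[1,-2,12,0,0,0,1],[1,-2,30,0,0,0,1],[1,-2,48,0,0,0,1],[1,-2,64,0,0,0,1],[1,-2,76,0,0,0,1],[1,-2,84,0,0,0,1],[1,-2,88,0,0,0,1],[1,-2,90,0,0,0,1],[1,-2,91,0,0,0,1],[1,-2,91,0,0,0,1]]'
python3 -m crank '[[0,0,0.5,0,0,0,1],[0,0,1,0,0,0,1],[0,0,1,0,0,0,1],[0,0,1,0,0,0,1]]'
python3 -m crank '[[0,0,0.5,0,0,0,1],[0,0,1,0,0,0,1],[0,0,1,0,0,0,1],[0,0,1,0,0,0,1]]'
python3 -m crank '[[0,0,0.5,0,0,0,1],[0,0,1,0,0,0,1],[0,0,1,0,0,0,1],[0,0,1,0,0,0,1]]'
```

```text
clock: 13.22
tcp_pos: [497.4, -217.4, 102.4]
tool_rot: [0.0, 3.141, -0.001]
ft_force: [0.1, -0.8, -1.7]
grip_width: 0.35
clock: 13.55
tcp_pos: [497.0, -217.5, 101.2]
tool_rot: [0.001, 3.141, -0.0]
ft_force: [-0.5, -0.0, -1.4]
grip_width: 0.344
clock: 13.88
tcp_pos: [496.9, -217.4, 99.8]
tool_rot: [-0.001, -3.141, -0.0]
ft_force: [0.2, 0.6, -1.0]
grip_width: 0.349
clock: 14.22
tcp_pos: [497.0, -217.4, 98.8]
tool_rot: [-0.001, -3.141, -0.0]
ft_force: [-0.3, -0.1, -1.7]
grip_width: 0.346
```

```bash
python3 -m crank '[[0,0,0.5,0,0,0,1],[0,0,1,0,0,0,1],[0,0,1,0,0,0,1],[0,0,1,0,0,0,1]]'
```

```text
clock: 14.55
tcp_pos: [497.1, -217.4, 98.6]
tool_rot: [0.001, 3.141, -0.0]
ft_force: [-0.9, 2.0, 5.4]
grip_width: 0.346
```

Floor contact at 98.6, matching the expected height. Releasing and rising.

```bash
python3 -m crank '[[0,0,0,0,0,0,0],[0,0,0,0,0,0,-0.3],[0,0,0,0,0,0,-0.6],[0,0,0,0,0,0,-1],[0,0,0,0,0,0,-1],[0,0,0,0,0,0,-1],[0,0,-10,0,0,0,-1],[0,0,-35,0,0,0,-1],[0,0,-70,0,0,0,-1],[0,0,-105,0,0,0,-1]]'
python3 -m crank '[[0,0,0,0,0,0,-1],[0,0,0,0,0,0,-1],[0,0,0,0,0,0,-1]]'
python3 - <<'E'
from h import *
c=cam("wrist"); save(c,"w7"); print(bot.read_state()["tcp_pos"]);print(proj(c,(497,-217.4,54)),proj(c,(469,-69.3,66)))
E
```

```text
clock: 15.38
tcp_pos: [496.3, -217.1, 204.1]
tool_rot: [-0.001, -3.14, -0.001]
ft_force: [0.8, -1.1, 0.8]
grip_width: 1.002
clock: 15.63
tcp_pos: [496.9, -217.4, 203.2]
tool_rot: [0.001, 3.141, -0.0]
ft_force: [-0.1, -0.3, 0.0]
grip_width: 0.999
[ 496.53653749 -217.20936015  202.24619784]
[255.5 197.4] [440.6 169.2]
```

View pics/w7.png

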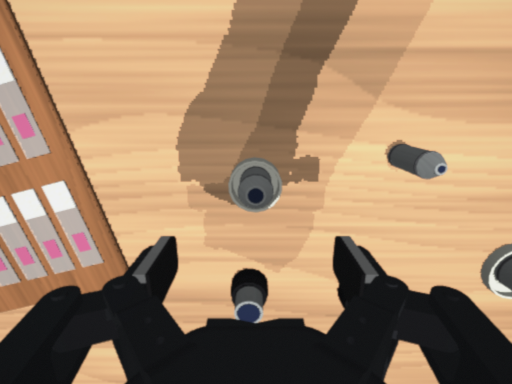

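The medium stands centred in the middle cup, lens at (256,195). The long objective's lens at (441,169) matches the prediction. Fetching it.

```bash
python3 -m crank '[[7,36,0,0,0,0,-1],[14,72,0,0,0,0,-1],[21,108,0,0,0,0,-1],[28,135,0,0,0,0,-1],[28,148,0,0,0,0,-1],[28,148,0,0,0,0,-1],[28,148,0,0,0,0,-1]]'
python3 -m crank '[[0,0,25,0,0,0,-1],[0,0,50,0,0,0,-1],[0,0,75,0,0,0,-1],[0,0,90,0,0,0,-1],[0,0,98,0,0,0,-1],[0,0,98,0,0,0,-1],[0,0,98,0,0,0,0],[0,0,98,0,0,0,0],[0,0,98,0,0,0,0.5],[0,0,98,0,0,0,0.5]]'
python3 -m crank '[[0,0,0,0,0,0,0.6],[0,0,0,0,0,0,0.7],[0,0,0,0,0,0,1],[0,0,0,0,0,0,1],[0,0,0,0,0,0,1],[0,0,0,0,0,0,1],[0,0,0,0,0,0,1],[0,0,0,0,0,0,1],[0,0,0,0,0,0,1]]'
python3 -m crank '[[0,0,-5,0,0,0,1],[0,0,-15,0,0,0,1],[0,0,-35,0,0,0,1],[0,0,-60,0,0,0,1],[0,0,-82,0,0,0,1],[0,0,-90,0,0,0,1],[0,0,-90,0,0,0,1],[0,0,-90,0,0,0,1]]'
```

```text
clock: 16.27
tcp_pos: [468.5, -68.8, 201.8]
tool_rot: [0.002, -3.14, 0.0]
ft_force: [-0.8, -0.3, 0.0]
grip_width: 0.998
clock: 17.1
tcp_pos: [469.7, -69.6, 105.9]
tool_rot: [0.001, 3.14, -0.001]
ft_force: [-0.2, 0.1, 0.7]
grip_width: 0.453
clock: 17.85
tcp_pos: [469.6, -69.4, 105.9]
tool_rot: [0.0, 3.14, -0.0]
ft_force: [-1.0, 0.3, 5.5]
grip_width: 0.255
clock: 18.52
tcp_pos: [469.1, -69.4, 194.8]
tool_rot: [0.001, 3.141, -0.0]
ft_force: [-0.3, 0.1, -1.4]
grip_width: 0.252
```

```bash
python3 -m crank '[[2,15,0,0,0,0,1],[5,38,0,0,0,0,1],[8,64,0,0,0,0,1],[11,90,0,0,0,0,1],[14,116,0,0,0,0,1],[17,138,0,0,0,0,1],[19,151,0,0,0,0,1],[19,155.5,0,0,0,0,1],[19,155.5,0,0,0,0,1],[19,155.5,0,0,0,0,1]]'
python3 -m crank '[[0,0,0,0,0,0,1],[0,0,0,0,0,0,1]]'
python3 - <<'E'
from h import *
c=cam("wrist"); save(c,"w8"); print(bot.read_state()["tcp_pos"],[proj(c,(450.2+a,86.2+b,32)) for a,b in((22,0),(-22,0),(0,22),(0,-22))])
E
```

```text
clock: 19.35
tcp_pos: [449.8, 85.8, 193.9]
tool_rot: [-0.0, -3.14, 0.001]
ft_force: [-0.6, -0.0, -1.0]
grip_width: 0.253
clock: 19.52
tcp_pos: [450.2, 85.3, 194.6]
tool_rot: [-0.003, -3.141, 0.0]
ft_force: [0.5, -0.4, -1.5]
grip_width: 0.252
[450.17976578  85.34034968 194.71607227] [array([256.5, 215. ]), array([256.5, 169.6]), array([280.4, 192.9]), array([232.7, 192.9])]
```

View pics/w8.png

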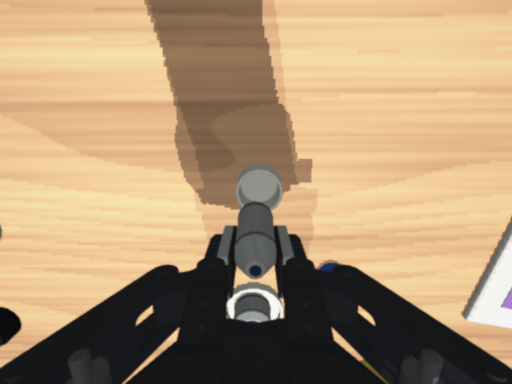

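The tall cup spans about columns 236–283, slightly right of the prediction (about 3 mm). This is the tightest fit, so I'll take a close crop with the predicted rim drawn in.

```bash
python3 - <<'E'
from h import *
c=cam("wrist"); K=8; x0,y0=215,150
im=cv2.cvtColor(c["pixels"],cv2.COLOR_RGB2BGR)[y0:y0+70,x0:x0+90]; im=cv2.resize(im,None,fx=K,fy=K,interpolation=cv2.INTER_CUBIC)
for (x,y),col in (((450.2,86.2),(0,0,255)),((448,88),(0,200,0))):
    for r in (22,19):
        p=[((proj(c,(x+r*np.cos(a),y+r*np.sin(a),32))-[x0,y0]+.5)*K).astype(int) for a in np.linspace(0,6.283,60)]
        cv2.polylines(im,[np.array(p,np.int32)],True,col,1)
cv2.imwrite("pics/c9.png",im)
E
```

```text
(no output)
```

View pics/c9.png

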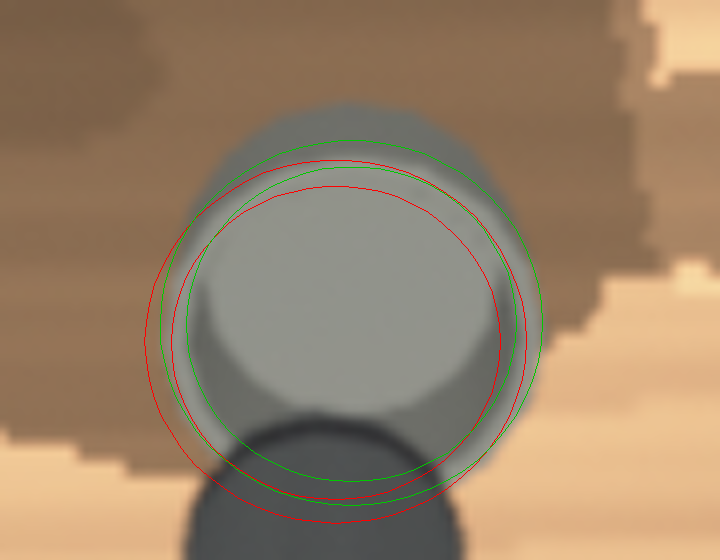

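The rim centre lies near (449.5, 88.2), so I'll correct by x +0.7 and y +2.9 in tool axes, then lower.

```bash
python3 -m crank '[[0.7,2.9,12,0,0,0,1],[0.7,2.9,28,0,0,0,1],[0.7,2.9,44,0,0,0,1],[0.7,2.9,54,0,0,0,1],[0.7,2.9,62,0,0,0,1],[0.7,2.9,70,0,0,0,1],[0.7,2.9,76,0,0,0,1],[0.7,2.9,80,0,0,0,1],[0.7,2.9,81,0,0,0,1],[0.7,2.9,81,0,0,0,1]]'
python3 -m crank '[[0,0,0.5,0,0,0,1],[0,0,1,0,0,0,1],[0,0,1,0,0,0,1],[0,0,1,0,0,0,1]]'
python3 -m crank '[[0,0,0.5,0,0,0,1],[0,0,1,0,0,0,1],[0,0,1,0,0,0,1],[0,0,1,0,0,0,1]]'
python3 -m crank '[[0,0,0.5,0,0,0,1],[0,0,1,0,0,0,1],[0,0,1,0,0,0,1],[0,0,1,0,0,0,1]]'
```

```text
clock: 20.45
tcp_pos: [449.4, 89.0, 113.9]
tool_rot: [-0.001, -3.142, -0.0]
ft_force: [-0.3, -0.4, -1.7]
grip_width: 0.25
clock: 20.78
tcp_pos: [449.5, 89.1, 113.2]
tool_rot: [0.001, 3.141, 0.0]
ft_force: [0.8, 0.2, -1.3]
grip_width: 0.251
clock: 21.12
tcp_pos: [449.4, 89.0, 111.9]
tool_rot: [-0.001, -3.142, 0.0]
ft_force: [0.5, 0.3, -1.4]
grip_width: 0.253
clock: 21.45
tcp_pos: [449.4, 89.0, 110.9]
tool_rot: [-0.001, -3.141, -0.0]
ft_force: [-0.5, 0.0, -1.0]
grip_width: 0.25
```

```bash
python3 -m crank '[[0,0,0.5,0,0,0,1],[0,0,1,0,0,0,1],[0,0,1,0,0,0,1],[0,0,1,0,0,0,1]]'
python3 -m crank '[[0,0,0.3,0,0,0,1],[0,0,0.5,0,0,0,1],[0,0,0.5,0,0,0,1],[0,0,0.5,0,0,0,1]]'
```

```text
clock: 21.78
tcp_pos: [449.5, 89.0, 110.0]
tool_rot: [0.001, 3.141, 0.0]
ft_force: [0.4, 0.4, -0.6]
grip_width: 0.254
clock: 22.12
tcp_pos: [449.6, 89.0, 109.9]
tool_rot: [0.001, 3.141, 0.0]
ft_force: [-1.5, -0.1, 5.2]
grip_width: 0.249
```

Floor contact at 109.9 as predicted. Releasing, rising, and taking a final look.

```bash
python3 -m crank '[[0,0,0,0,0,0,0.4],[0,0,0,0,0,0,0.1],[0,0,0,0,0,0,-0.3],[0,0,0,0,0,0,-0.6],[0,0,0,0,0,0,-1],[0,0,0,0,0,0,-1],[0,0,0,0,0,0,-1],[0,0,-10,0,0,0,-1],[0,0,-40,0,0,0,-1],[0,0,-80,0,0,0,-1]]'
python3 -m crank '[[0,0,-20,0,0,0,-1],[0,0,-50,0,0,0,-1],[0,0,-80,0,0,0,-1],[0,0,-80,0,0,0,-1],[0,0,-80,0,0,0,-1]]'
python3 - <<'E'
from h import *
c=cam("wrist"); save(c,"w10"); print(bot.read_state()["tcp_pos"],proj(c,(449.5,88.5,70)),proj(c,(602.2,81.7,40)))
s=cam("side"); save(s,"s10",150,80,350,320,2.5)
for n,p in dict(A=(632.7,-95.4,30),B=(624.2,-222.1,30),long=(449.5,88.5,70),short=(602,81.7,40),med=(497,-217.4,54)).items(): print(n,(proj(s,p)-[150,80])*2.5)
E
```

```text
clock: 22.95
tcp_pos: [447.5, 88.7, 188.3]
tool_rot: [-0.001, -3.136, 0.002]
ft_force: [0.8, 0.2, -0.4]
grip_width: 0.999
clock: 23.37
tcp_pos: [450.2, 89.2, 271.8]
tool_rot: [0.001, 3.137, 0.001]
ft_force: [0.0, -0.0, -0.9]
grip_width: 1.004
[449.59880516  89.06698331 270.2064256 ] [254.6 179.9] [249.6 283.9]
A [198.25 193.75]
B [234.5 101.5]
long [399.75 374.25]
short [188. 359.]
med [368.5   99.75]
```

View pics/w10.png

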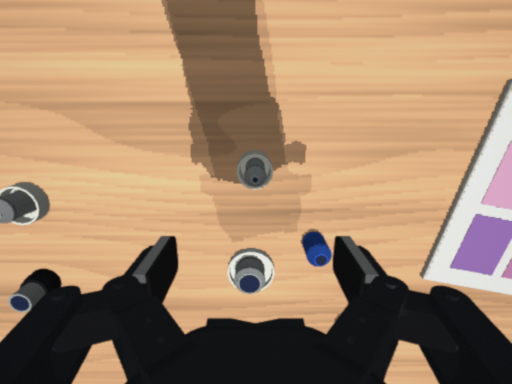

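View pics/s10.png

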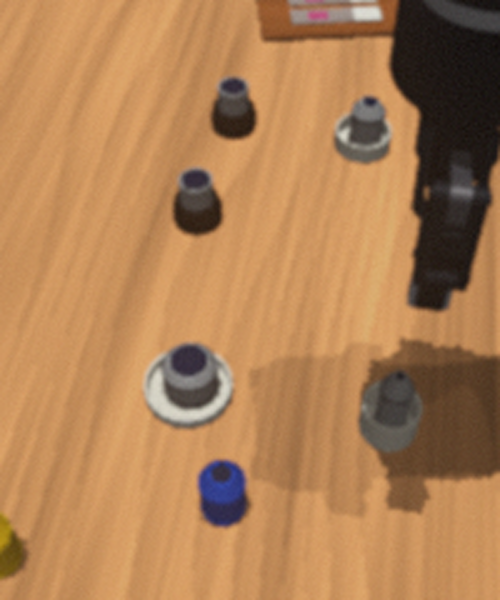

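All three stand upright in their cups, with lenses in the crop at (400,376), (189,359) and (370,101) against predictions of (400,374), (188,359) and (368,100). Both eyepieces are where they were, and the gripper is clear. Handing in.

```bash
python3 -c "
from cell import bot
print(bot.close_job())"
```

```text
the job is handed in; nothing more can be done
None
```

All three objectives are in their own cups, upright with the lens up: short in the low cup, medium in the middle cup and long in the tall cup. I lowered each one until the wrist force showed it touching the cup floor, at the predicted height, before letting go. The job was handed in at about 23.5 s of the 106 s allowed; no verdict is reported.

- **Last checks:** in the final side view each lens was within about 1 px of where it should be, and both eyepieces were upright in their original places. The gripper was open and well clear.
- **Disagreements:** the top camera put the tall cup about 2 mm off, and the middle cup about 2 mm off, from what the wrist camera showed. I corrected both before lowering. No check failed.

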